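# Seat a taper holder in the rocking stand and check it swings

## Task

Take the brass-collared, dark-wood holder out of the storage block and press its steel cone firmly, but not violently, into the brass taper cup of the rocking stand until the cup is fully home on its stop. Then check that it rocks free: nudge it gently about 10 degrees, first away from the robot and then towards the robot, without hitting the rocker's stops, and leave it standing level, seated and untouched. Leave the other two holders and the jar alone.

Things in the scene. Friction and masses are not known exactly. Their poses are not given: they have to be found in the camera images.
- cone_mid (a point): middle of the round dark-wood grip (26 mm across, 50 tall) of the holder to seat, 85 mm tall, 0.24 to 0.38 kg. From below: steel cone, 30 high, 20 to 39.5 across; brass collar 44 across, 5 thick; grip; thin brass cap. This point is 60 above the foot, 25 above the collar. z runs up the holder. It starts upright in one of the block's sockets, foot 12 mm above the table
- stand: fixed rocking stand, origin at the centre of its underside, z up, x is the swing direction, pointing away from the robot (turned up to 0.4 rad), y along the hinge. Dark steel base 150 x 130 x 12 mm; on it an aluminium head whose height is set 0 to 8 mm up (not measured, does not give). Push gently: over 22 N of push may damage it (30 N of contact force between holder and stand; the wedging taper makes this up to 1.3 times the push)
- home (a point): fixed point on the stand's centre line, 111 mm above its underside. With cone and cup fully home the middle of the grip stands on this line, 107 mm plus the head's setting up: 4 mm below to 4 mm above this point (within 1 mm). On the head: two grey cheeks at y = +-45 mm, 12 thick, tops 62 to 70 mm up; between them the hinge, 50 to 58 up, and the green sleeve, 70 across, rim 72 to 80 up
- cup (a joint): slide of the brass taper cup (54 mm across, mouth 36, taper matching the cone) down in the green sleeve, in m: 0 is 10 mm proud of the sleeve's rim, 0.010 is home, flush on a solid stop. Starts at 0 to 0.006; some 9 N moves it (holder's weight of 2 to 4 N included); stays where left. To bed the taper, hold 14 to 18 N between cone and cup (weight included) on the stop for half a second
- rocker (a joint): swing of the green sleeve, with cup and holder, about its hinge, in rad: 0 is level, positive leans the top away from the robot (stand's +x), negative towards it; solid stops at +0.30 and -0.30. A light spring (0.7 N m/rad) brings it back to level when let go; pushing sideways at the wooden grip, 57 mm above the hinge, 0.17 rad takes about 10 mm and 2 N
- block: the fixed wooden storage block, 235 x 70 x 20 mm; origin at the centre of its underside, x along its length, z up. Three round sockets on its long centre line at x = -75, 0 and +75 mm, 33 mm across, 8 mm deep
- pin_a_mid (a point): bystander in the block: holder with a straight 20 mm steel shank, steel collar 32 mm across and blue grip 20 mm across, otherwise the same heights; point at the middle of its grip, 60 mm above its foot
- pin_b_mid (a point): bystander in the block: the same with an orange grip; point at the middle of its grip, 60 mm above its foot
- jar_mid (a point): bystander on the table: amber glass jar with a white cap, 48 mm across, 50 mm tall; point at its centre, 25 mm up
Things that resemble listed ones, but are neither listed nor needed, are in the scene too. What is shaped like the part that bears cone_mid but green is not meant. There is more than one size of the stand; the job needs the smaller.

How it is judged:
By the outcome, as a careful person would: the job done as asked, in the order asked, and still so for the second after the job is handed in, with the robot touching nothing.
It also fails if it takes over 72 s, if anything falls off the work surface, if the arm or the gripper's body presses on something with over 40 N, if the wrist force passes 120 N, or if a joint passes its speed limit or range.

## Robot

A 6-joint arm with a two-finger parallel gripper is mounted at the origin on the work surface. World frame = base frame: x ahead of the robot, y to its left, z up, the work surface at z = 0. Lengths are in mm, angles in rad, forces in N, time in s.
With the tool pointing down it reaches from about 350 to 975 mm from the base axis. Payload 7.1 kg.
Tool frame: the origin (TCP) lies at the very end of the fingers, on their centre line; the grasp point (between the pads) lies 19 mm behind it; z points along the fingers, y is the line along which they close (so a half turn about z gives the same grasp; the last joint's range is limited). The gripper opens to 88 mm and grips with 3 to 60 N. Pads are 20 mm wide; open, the fingers measure 115 mm over their backs; the gripper's body (75 mm by 178 mm) begins 61 mm behind the grasp point.
Start: joints at [1.29, 0.423, 1.63, -0, 1.089, -0.019], TCP at [161.731, 603.695, 222.675] pointing down, gripper open.
Joint ranges: [-3, 3], [-0.9, 2.11], [0.09, 2.58], [-1.31, 4.45], [0.11, 2.69], [-2.54, 2.54]. Speed limits (rad/s): [2.39, 2.39, 3.01, 3.14, 3.14, 3.14].

## Interface

Orientations are given as a rotation vector (axis times angle).
In Python, from workcell import get_obs, get_image, job, models gives the robot as it stands.
- The arm moves only by the tool jog_arm, never from a script. Its argument "increments" is one flat list of numbers, 7 for each row, row after row: the turn, a rotation vector about the tool's x, y, z in degrees, then the shift along the tool's x, y, z in mm, then the opening in per cent of the stroke, from 0 (shut) to 100 (fully open). A call has 1 to 12 rows; each row shifts and turns the commanded pose from where the row before left it, along the tool's axes as they then stand; what a row does not reach is not made up. A row lasts 1/8 s, in which the tool goes at most 62.5 mm and 10.7 degrees, less where a joint would pass 70% of its speed; a pose out of reach is approached as far as the arm can. A call is refused whole if a number of a shift passes 62.5 or a number of a turn 10.7, either way. A call with a gripper value outside its range is refused whole. The fingers move at their own pace and stop on an object; the grip force is fixed at half the most. Time passes only in rows, so rows that do not move let the fingers close. It gives the time, the measured TCP pose, the force, the opening and the grip force at its end, in the units of the state.
- get_obs(): the state, without advancing time (a new reading comes with each control period).
- get_image(name): name is "scene" or "top" or "wrist"; returns a dict with "pixels" (400x640x3 uint8, blue, green, red), "depth" (400x640 float32, mm along the optical axis (not along the pixel's ray), 0 where there is no reading), "fx", "fy", "cx", "cy" (pixels), "cam_to_world" (4x4, takes a point from camera to world coordinates); the wrist camera has in their place "tool_from_camera" (4x4, takes a point from camera to tool coordinates, whose origin is the TCP and whose axes are the flange's). Camera axes: x right, y up, looking along -z (the intrinsics and any distortion apply to the point x, -y, -z); pixel columns grow to the right and rows downward; lengths in mm; the calibration is good to about 2 mm. A picture is of the moment at which its call begins: read the wrist's pose just before it.
- job.close_job(): hands the job in; it is judged then, once.
Trained networks look in the newest picture that a camera, given by its name, has taken for a name from the list of things; names that differ only in an ending like _2 or _b are one class to them, and where a whole thing is asked for, a point or a joint stands for the part that bears it (a point fixed in the world has none). Each returns a list of dicts, best first, with "p" (0 to 1); they miss things now and then, are a little off and sometimes report something else, mostly with a low value. They report only what shows in the picture. A call takes as long as a camera call. They do not tell look-alikes from the thing itself.
- models.look_for(target, camera): "centre" ([x, y, z] in mm, in world coordinates, good to about 4 mm: the middle of the surface that is visible of it).
- models.regions_of(target, camera): "region" (400x640 bool, what is visible of it).
The state is a dict: "t": time; "qpos": joint angles; "qvel": joint speeds; "joint_torque": joint torques, N m; "ee_pos": TCP position; "orientation": TCP orientation; "ft_force": force on the tool from outside, world axes, zero at the start; "moment": the same for the moment, N m; "width": finger opening in mm; "grasp_force": force on a finger pad.
Only numpy, scipy, OpenCV 4.12 (cv2) and the standard library are available. Lean on these libraries where they do the work, as an engineer would, in place of code of your own. Each camera call takes 0.05 s, during which the arm holds its last target. There are 200 camera calls.

## Working session

There is one attempt and no reset: what is moved stays moved. The work goes in short steps, Python scripts to look and compute and a tool call to move; the robot and the scene stay as the last step left them, time stands still between calls to the robot, and variables do not carry over. Pictures are saved under pics/ and viewed, at most 10 in all, crops included, and the job is handed in when it is done.

Besides the shell and the picture viewer there is one more tool, called after "Emit:" as a command line: name --argument value ..., lists and objects as JSON in quotes. jog_arm: Moves the arm, as the interface text tells. Its arguments: {"type":"object","properties":{"increments":{"type":"array"}},"required":["increments"]}

```bash
mkdir -p pics; ls
cat > h.py <<'E'
import numpy as np, cv2
from workcell import get_obs, get_image, job, models
from scipy.spatial.transform import Rotation as R
def c2w(im,o=None):
    if 'cam_to_world' in im: return np.array(im['cam_to_world'])
    T=np.eye(4);T[:3,:3]=R.from_rotvec(o['orientation']).as_matrix();T[:3,3]=o['ee_pos']
    return T@np.array(im['tool_from_camera'])
def cloud(im,o=None):
    d=im['depth'];v,u=np.mgrid[0:400,0:640]
    P=np.stack([(u-im['cx'])/im['fx']*d,-(v-im['cy'])/im['fy']*d,-d,np.ones_like(d)],-1)
    W=(P@c2w(im,o).T)[...,:3]; W[d==0]=np.nan
    return W
E
python3 - <<'E'
from h import *
o=get_obs();print({k:np.round(v,3) for k,v in o.items()})
ims=[]
for n in ['top','scene']:
    im=get_image(n);cv2.imwrite(f'pics/{n}.png',im['pixels']);np.savez(f'{n}.npz',W=cloud(im),px=im['pixels'])
    print(n,[k for k in im if k not in('pixels','depth')])
    for t in ['cone_mid','stand','cup','block','pin_a_mid','jar_mid']:
        print(t,[(round(r['p'],2),np.round(r['centre']).tolist()) for r in models.look_for(t,n)])
E
```

```text
pics
{'t': np.float64(0.0), 'qpos': array([ 1.29 ,  0.424,  1.631, -0.   ,  1.089, -0.019]), 'qvel': array([ 0.001,  0.   ,  0.001,  0.001, -0.   ,  0.002]), 'joint_torque': array([ 0.0000e+00, -5.4461e+01, -2.7367e+01,  6.4000e-02,  2.3000e-02,
       -0.0000e+00]), 'ee_pos': array([161.589, 603.186, 221.901]), 'orientation': array([-4.100e-01, -3.114e+00,  2.000e-03]), 'ft_force': array([ 0.186, -0.197, -0.885]), 'moment': array([ 0.02 , -0.022, -0.032]), 'grasp_force': np.float64(0.0), 'width': np.float64(87.814)}
top ['fx', 'fy', 'cx', 'cy', 'cam_to_world']
cone_mid [(0.76, [595.0, -323.0, 48.0]), (0.54, [577.0, -204.0, 53.0])]
stand [(0.74, [586.0, 204.0, 29.0]), (0.66, [338.0, 183.0, 30.0])]
cup [(0.8, [331.0, 202.0, 117.0]), (0.66, [586.0, 214.0, 86.0])]
block [(0.78, [577.0, -209.0, 21.0])]
pin_a_mid [(0.53, [509.0, -222.0, 65.0]), (0.45, [652.0, -204.0, 73.0])]
jar_mid [(0.76, [763.0, 8.0, 51.0])]
scene ['fx', 'fy', 'cx', 'cy', 'cam_to_world']
cone_mid [(0.77, [604.0, -335.0, 44.0]), (0.67, [591.0, -215.0, 59.0]), (0.15, [660.0, -200.0, 62.0])]
stand [(0.72, [368.0, 176.0, 33.0]), (0.65, [613.0, 192.0, 28.0])]
cup [(0.87, [582.0, 217.0, 82.0]), (0.68, [330.0, 199.0, 111.0]), (0.16, [610.0, 194.0, 24.0])]
block [(0.66, [616.0, -222.0, 19.0])]
pin_a_mid [(0.68, [511.0, -227.0, 60.0])]
jar_mid [(0.72, [776.0, -3.0, 43.0]), (0.37, [512.0, -225.0, 58.0])]
```

View pics/top.png

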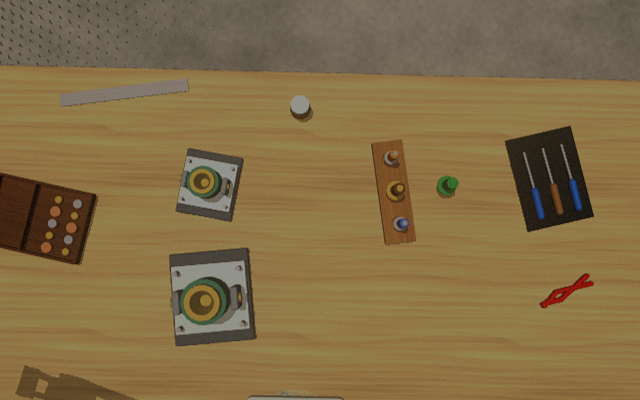

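View pics/scene.png

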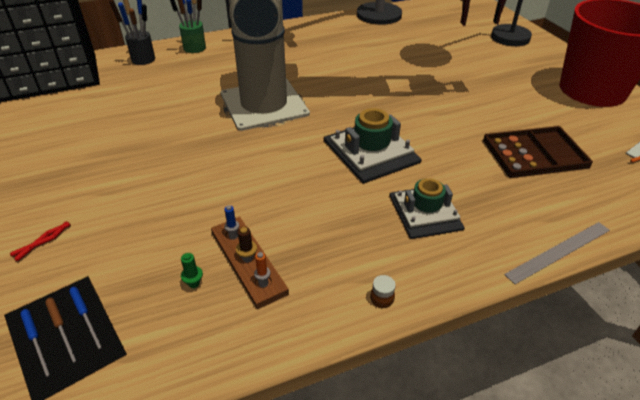

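The top picture shows the small stand at (207,184) and the large stand at (210,298). The wanted holder is at (396,190), between orange (391,157) and blue (402,224), and the green look-alike is at (447,185). The scene picture agrees: small stand (429,205), holder (245,240).

Run:
```python
from h import *
d=np.load('top.npz');W=d['W'];px=d['px']
def box(c,r,zl,zh):
    m=(np.hypot(W[...,0]-c[0],W[...,1]-c[1])<r)&(W[...,2]>zl)&(W[...,2]<zh);return W[m]
for nm,c,r,zl,zh in [('block',(577,-209),140,14,26),('base',(586,209),110,8,40)]:
    P=box(c,r,zl,zh);print(nm,len(P),np.median(P[:,2]),cv2.minAreaRect(P[:,:2].astype(np.float32)))
for nm,c in [('grip',(580,-210)),('orange',(652,-204)),('blue',(509,-222))]:
    P=box(c,30,85,110);print(nm,len(P),P.mean(0).round(1) if len(P) else '')
P=box((586,209),60,60,110);print('sleeve',len(P),np.percentile(P[:,2],[5,25,50,75,95,99]).round(1))
im=get_image('wrist');print(np.round(im['tool_from_camera'],3),im['fx'],im['cx'],im['cy'])
```

```text
block 2416 19.834749504972365 ((580.4694213867188, -213.209716796875), (235.1878204345703, 70.84579467773438), 8.77485179901123)
base 2470 23.811953898892057 ((586.9781494140625, 212.37518310546875), (130.7971649169922, 149.64720153808594), 80.87005615234375)
grip 118 [ 579.8 -212.1   97.3]
orange 74 [ 653.4 -201.    96.7]
blue 73 [ 506.3 -223.9   97. ]
sleeve 959 [62.3 68.3 76.1 80.9 85.5 87.4]
[[  -0.       0.953    0.304   84.96 ]
 [   1.       0.       0.      -0.883]
 [   0.       0.304   -0.953 -161.611]
 [   0.       0.       0.       1.   ]] 353.3944888323395 318.63357173417984 196.7361545293692
```

Emit:
jog_arm --increments '[0,0,0,0,0,-40,100,0,0,0,-56,0,-20,100,0,0,0,-50,-30,0,100,0,0,0,-50,-30,0,100,0,0,0,-50,-30,0,100,0,0,0,-50,-30,0,100,0,0,0,-50,-30,0,100,0,0,0,-50,-30,0,100]'

```text
t: 1.75
ee_pos: [460.2, 336.2, 282.9]
orientation: [0.41, 3.114, 0.001]
ft_force: [0.3, -0.1, -0.0]
width: 88.2
grasp_force: 0.0
```

Block 235x70.8 at 8.8°, base 149.6x130.8 at -9.1°: both sizes match. Next I look at the stand with the wrist camera.

Emit:
jog_arm --increments '[0,0,0,-41,-29,0,100,0,0,0,-41,-29,0,100,0,0,0,-41,-29,0,100,0,0,0,0,0,0,100,0,0,0,0,0,0,100]'

```text
t: 2.38
ee_pos: [554.9, 221.9, 282.5]
orientation: [-0.411, -3.114, -0.0]
ft_force: [-0.1, 0.5, -0.0]
width: 87.7
grasp_force: 0.0
```

Run:
```python
from h import *
o=get_obs();im=get_image('wrist');W=cloud(im,o);np.savez('w1.npz',W=W,px=im['pixels']);cv2.imwrite('pics/w1.png',im['pixels'])
print(o['ee_pos'],o['orientation'])
c=np.array([587,212.4]);a=np.radians(-9.13);ex=np.array([np.cos(a),np.sin(a)]);ey=np.array([-ex[1],ex[0]])
L=W[...,:2]-c;X=L@ex;Y=L@ey;Z=W[...,2]
r=np.hypot(X,Y);m=r<60
h,e=np.histogram(Z[m],bins=np.arange(0,100,1));print([(int(e[i]),int(h[i])) for i in range(len(h)) if h[i]>80])
hsv=cv2.cvtColor(im['pixels'],cv2.COLOR_BGR2HSV)
g=(hsv[...,0]>50)&(hsv[...,0]<95)&(hsv[...,1]>90)&(Z>66)&m
br=(hsv[...,0]>12)&(hsv[...,0]<35)&(hsv[...,1]>90)&(Z>66)&m
for n,k in [('green',g),('brass',br)]:
    z=Z[k];t=np.percentile(z,[50,80,90,95]);q=k&(Z>t[2]-2.5)&(Z<t[2]+2.5)
    print(n,k.sum(),t.round(1),'circ',[np.round(v,1) for v in cv2.minEnclosingCircle(np.stack([X[q],Y[q]],-1).astype(np.float32))])
k=(np.abs(np.abs(Y)-45)<5)&(np.abs(X)<12)&(Z>45);print('cheek',np.percentile(Z[k],[20,50,80,95]).round(1))
k=(Z>8)&(Z<30)&(np.abs(X)<100)&(np.abs(Y)<100);print(cv2.minAreaRect(W[k][:,:2].astype(np.float32)))
```

```text
[554.92327465 221.94750168 282.51230419] [-4.10926839e-01 -3.11395504e+00 -1.45906822e-04]
[(23, 115), (24, 668), (25, 1246), (26, 517), (54, 106), (55, 98), (63, 111), (64, 217), (65, 262), (66, 134), (73, 94), (74, 321), (75, 564), (76, 248), (81, 224), (82, 510), (83, 286)]
green 1442 [ 75.7 308.5 326.3 332.7] circ [array([-33. ,   3.4]), np.float64(44.9)]
brass 2017 [ 82.5 283.1 312.7 331.7] circ [array([-31.9,   3. ]), np.float64(44.8)]
cheek [63.9 65.1 66.  66.6]
((585.2241821289062, 210.98040771484375), (129.9047088623047, 149.6116180419922), 80.74536895751953)
```

View pics/w1.png

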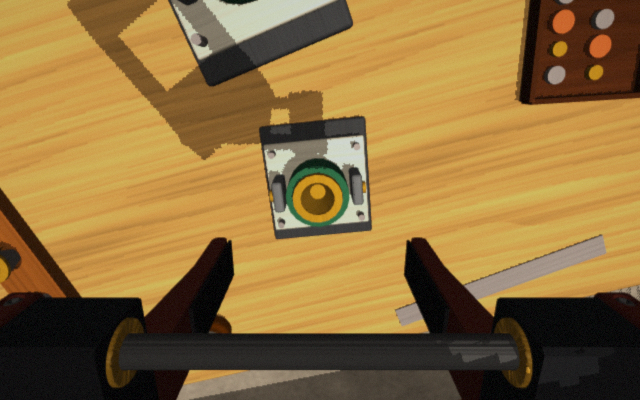

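Wrist view: the small stand is centred near (318,180), the cup mouth is at (318,195), and grey cheeks sit at (280,192) and (357,187). Heights: rim 75, cheeks 65 and cup top 82.5, so the head is set about +3 and the cup is at about 2.5 mm. I'll refine the centre offline while the arm moves to the holder.

Run:
```python
from h import *
from scipy.optimize import least_squares
def fit(P): 
    f=least_squares(lambda p:np.hypot(P[:,0]-p[0],P[:,1]-p[1])-p[2],[*P.mean(0),25],loss='soft_l1');return f.x.round(2)
for n in ['w1','top']:
    d=np.load(n+'.npz');W=d['W'];px=d['px'];r=np.hypot(W[...,0]-586,W[...,1]-212)
    for nm,lo,hi in [('green',73,77.5),('brass',80.5,85)]:
        m=((r<45)&(W[...,2]>lo)&(W[...,2]<hi)).astype(np.uint8)
        cs,_=cv2.findContours(m,cv2.RETR_CCOMP,cv2.CHAIN_APPROX_NONE)
        c=max(cs,key=len)[:,0];P=W[c[:,1],c[:,0]][:,:2]
        print(n,nm,'all-mean',np.median(W[m>0][:,2]).round(2),'contour fit',fit(P),cv2.minAreaRect(P.astype(np.float32)))
```

```text
w1 green all-mean 75.38 contour fit [585.3  210.95  34.32] ((585.3887939453125, 210.98666381835938), (68.49288177490234, 69.44994354248047), 71.99545288085938)
w1 brass all-mean 82.54 contour fit [585.34 210.97  26.35] ((585.4086303710938, 211.44821166992188), (52.798744201660156, 53.52107620239258), 73.62801361083984)
top green all-mean 75.48 contour fit [587.6  212.55  30.83] ((595.3696899414062, 199.63568115234375), (67.69005584716797, 37.71196746826172), 35.93295669555664)
top brass all-mean 83.07 contour fit [587.23 211.85  24.64] ((586.8757934570312, 211.5849609375), (50.65803527832031, 51.68242263793945), 3.7342705726623535)
```

Emit:
jog_arm --increments '[0,0,-7.4,0,-60,0,100,0,0,-7.4,0,-60,0,100,0,0,-7.4,0,-60,0,100,0,0,0,0,-60,0,100,0,0,0,0,-60,0,100,0,0,0,0,-60,0,100,0,0,0,0,-60,0,100,0,0,0,0,0,0,100]'

```text
t: 3.42
ee_pos: [562.1, -195.8, 282.6]
orientation: [-0.193, 3.135, -0.001]
ft_force: [0.1, -0.2, 0.5]
width: 88.0
grasp_force: 0.0
```

Run:
```python
from h import *
from scipy.optimize import least_squares
o=get_obs();im=get_image('wrist');W=cloud(im,o);cv2.imwrite('pics/w2.png',im['pixels'])
print(o['ee_pos'],o['orientation'])
k=(W[...,2]>14)&(W[...,2]<26)&(np.hypot(W[...,0]-580,W[...,1]+213)<135);print(k.sum(),cv2.minAreaRect(W[k][:,:2].astype(np.float32)))
T=R.from_rotvec(o['orientation']).as_matrix()
for nm,c in [('grip',(580,-212)),('orange',(654,-201)),('blue',(506,-224))]:
    k=(np.hypot(W[...,0]-c[0],W[...,1]-c[1])<25)&(W[...,2]>90)&(W[...,2]<105);P=W[k]
    if len(P)<10: print(nm,'none');continue
    t=P[P[:,2]>np.median(P[:,2])-1.5];p=t.mean(0);print(nm,len(t),p.round(1),cv2.minEnclosingCircle(t[:,:2].astype(np.float32)),'tool:',(T.T@(p-o['ee_pos'])).round(1))
```

```text
[ 562.05178013 -195.79074837  282.61960191] [-1.93106605e-01  3.13524147e+00 -9.05543448e-04]
7982 ((578.8234252929688, -215.37384033203125), (235.47142028808594, 70.11050415039062), 8.730992317199707)
grip 429 [ 577.6 -215.1   97.9] ((578.1427612304688, -215.49908447265625), 12.696414947509766) tool: [-13.  -20.9 184.7]
orange 209 [ 651.5 -204.    98. ] ((652.6092529296875, -203.98536682128906), 9.55175495147705) tool: [-87.7 -19.  184.7]
blue 297 [ 504.4 -226.6   97.9] ((504.4075927734375, -226.7467041015625), 9.547386169433594) tool: [ 61.  -23.4 184.7]
```

Emit:
jog_arm --increments '[0,0,-1.7,-14.5,-20.5,40,100,0,0,0,0,0,50,100,0,0,0,0,0,50,100,0,0,0,0,0,50,100,0,0,0,0,0,25,100,0,0,0,0,0,12,100,0,0,0,0,0,0,100,0,0,0,0,0,0,100]'

```text
t: 4.47
ee_pos: [579.7, -212.0, 57.1]
orientation: [-0.245, 3.13, -0.001]
ft_force: [0.1, -0.4, 0.1]
width: 87.6
grasp_force: 0.0
```

Run:
```python
from h import *
o=get_obs();im=get_image('wrist');W=cloud(im,o);cv2.imwrite('pics/w3.png',im['pixels'])
print(o['ee_pos'],o['orientation'])
```

```text
[ 579.71939389 -211.98099318   57.09285042] [-2.44699422e-01  3.13004104e+00 -1.40285596e-03]
```

View pics/w3.png

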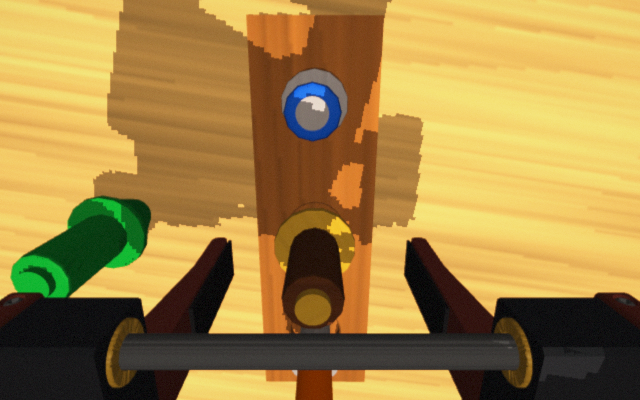

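The brown grip is between the fingers (grip at (315,275), fingertips at 232 and 405), about 2 mm off centre. Blue and the others are clear. I'll correct the offset and close.

Emit:
jog_arm --increments '[0,0,0,0,-2,1,100,0,0,0,0,0,0,50,0,0,0,0,0,0,25,0,0,0,0,0,0,0,0,0,0,0,0,0,0,0,0,0,0,0,0,0]'

```text
t: 5.28
ee_pos: [579.0, -214.2, 54.6]
orientation: [0.244, -3.132, -0.0]
ft_force: [-0.1, 0.2, 0.9]
width: 41.4
grasp_force: 0.0
```

Emit:
jog_arm --increments '[0,0,0,0,0,0,0,0,0,0,0,0,0,0,0,0,0,0,0,0,0,0,0,0,0,0,0,0,0,0,0,0,0,0,0]'

```text
t: 5.9
ee_pos: [579.0, -214.2, 54.6]
orientation: [0.244, -3.132, -0.0]
ft_force: [0.8, -0.3, -0.5]
width: 25.7
grasp_force: 30.0
```

Emit:
jog_arm --increments '[0,0,0,0,0,-10,0,0,0,0,0,0,-30,0,0,0,0,0,0,-50,0,0,0,0,0,0,-50,0,0,0,0,0,0,0,0,0,0,0,0,0,0,0]'

```text
t: 6.65
ee_pos: [578.1, -213.9, 194.0]
orientation: [0.244, -3.131, -0.001]
ft_force: [0.8, 0.1, -3.3]
width: 25.3
grasp_force: 30.0
```

Run:
```python
from h import *
o=get_obs();print(o['ee_pos'],o['orientation'],o['ft_force'],o['moment'])
im=get_image('wrist');cv2.imwrite('pics/w4.png',im['pixels'])
r=models.regions_of('cone_mid','wrist')
W=cloud(im,o);T=R.from_rotvec(o['orientation']).as_matrix()
for q in r:
    m=q['region'];P=(W[m]-o['ee_pos'])@T;P=P[np.isfinite(P).all(1)];v,u=np.where(m);print(q['p'],m.sum(),u.mean(),v.mean(),np.median(P,0))
m=np.zeros((400,640),bool);Pt=(W-o['ee_pos'])@T
m=(np.abs(Pt[...,0])<24)&(np.abs(Pt[...,1])<12)&(Pt[...,2]<-15)&(Pt[...,2]>-60);P=Pt[m]
h,e=np.histogram(P[:,2],bins=np.arange(-60,-14,1));print(dict(zip(e.astype(int).tolist(),h.tolist())))
z=e[h.argmax()]+.5;t=P[abs(P[:,2]-z)<1.5];print(z,t.mean(0),cv2.minEnclosingCircle(t[:,:2].astype(np.float32)))
```

```text
[ 578.12827788 -213.86835729  194.01511257] [ 2.43720209e-01 -3.13092553e+00 -8.97150937e-04] [ 0.82205513  0.07979385 -3.29296928] [ 0.07506356  0.01720817 -0.00359175]
0.8 6693 318.5262214253698 271.87285223367695 [  9.67935779  -0.43250608 -31.90984188]
0.62 2236 185.7437388193202 180.36359570661895 [   7.25316977 -113.54914294  134.64992003]
0.47 695 630.4546762589928 267.80143884892084 [-109.90012     342.97208034  184.13955494]
{-60: 0, -59: 0, -58: 0, -57: 0, -56: 0, -55: 0, -54: 0, -53: 0, -52: 0, -51: 0, -50: 0, -49: 0, -48: 14, -47: 328, -46: 554, -45: 108, -44: 74, -43: 483, -42: 862, -41: 255, -40: 101, -39: 68, -38: 75, -37: 92, -36: 46, -35: 72, -34: 76, -33: 54, -32: 70, -31: 57, -30: 65, -29: 61, -28: 56, -27: 70, -26: 54, -25: 57, -24: 48, -23: 56, -22: 60, -21: 48, -20: 51, -19: 52, -18: 56, -17: 39, -16: 54}
-41.5 [  3.59757718  -0.2825542  -41.64059991] ((0.7353684902191162, -0.5653960704803467), 13.018401145935059)
```

View pics/w4.png

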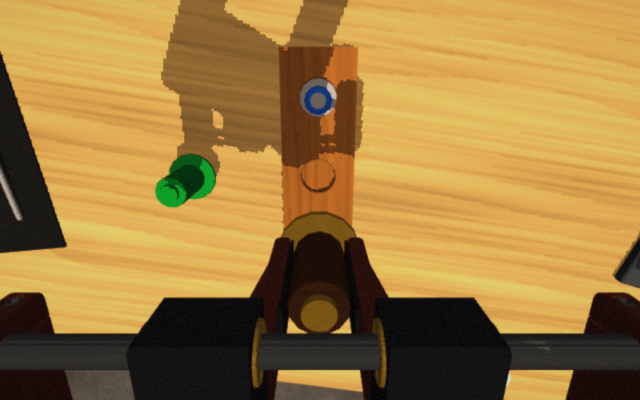

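Holder held upright (grip at (318,275)), weighing about 3 N, with its cap at tool z about -42, so no slip; the socket is empty. Now over to the stand, turning the closing line onto the swing direction.

Emit:
jog_arm --increments '[0,0,0,-9.2,52.3,0,0,0,0,0,-9.2,52.3,0,0,0,0,0,-9.2,52.3,0,0,0,0,0,-9.2,52.3,0,0,0,0,0,-9.2,52.3,0,0,0,0,0,-9.2,52.3,0,0,0,0,0,-9.2,52.3,0,0,0,0,0,-9.2,52.3,0,0]'

```text
t: 7.75
ee_pos: [585.8, 212.0, 192.6]
orientation: [0.244, -3.129, 0.001]
ft_force: [0.0, 0.2, -3.0]
width: 25.8
grasp_force: 30.0
```

Emit:
jog_arm --increments '[0,0,10,0,0,0,0,0,0,10,0,0,0,0,0,0,10,0,0,0,0,0,0,10,0,0,0,0,0,0,10,0,0,0,0,0,0,10,0,0,0,0,0,0,10,0,0,0,0,0,0,10,0,0,0,0,0,0,10,0,0,0,0,0,0,10,0,0,0,0,0,0,8,0,0,0,0,0,0,0,0,0,0,0]'

```text
t: 9.25
ee_pos: [586.0, 210.2, 192.8]
orientation: [-2.388, -2.039, 0.005]
ft_force: [-0.2, -0.5, -2.8]
width: 25.9
grasp_force: 30.0
```

```bash
cat > held.py <<'E'
from h import *
o=get_obs();T=R.from_rotvec(o['orientation']).as_matrix()
print('tcp',o['ee_pos'].round(1),'yaw_y',np.degrees(np.arctan2(T[1,1],T[0,1])).round(2),'tilt z',T[:,2].round(4),'F',o['ft_force'].round(2),'M',o['moment'].round(3),'q',o['qpos'].round(2),'w',o['width'].round(1))
def circ(P,z0,lo,hi):
    pass
for n in ['top','scene','wrist']:
    im=get_image(n);W=cloud(im,o);cv2.imwrite(f'pics/h_{n}.png',im['pixels'])
    Pt=(W-o['ee_pos'])@T
    np.savez(f'h_{n}.npz',W=W,Pt=Pt,px=im['pixels'])
    rs=models.regions_of('cone_mid',n)
    for q in rs[:2]:
        m=q['region']&np.isfinite(W[...,0])&(np.abs(Pt).max(-1)<60)
        if m.sum()>30:
            P=W[m];print(n,round(q['p'],2),m.sum(),'world med',np.median(P,0).round(1),'tool min/max',np.percentile(Pt[m],[2,98],axis=0).round(1).tolist())
    c=models.look_for('cup',n);print(n,'cup',[(round(x['p'],2),np.round(x['centre'],1).tolist()) for x in c[:2]])
E
python3 held.py
```

```text
Traceback (most recent call last):
  File "held.py", line 3, in <module>
    print('tcp',o['ee_pos'].round(1),'yaw_y',np.degrees(np.arctan2(T[1,1],T[0,1])).round(2),'tilt z',T[:,2].round(4),'F',o['ft_force'].round(2),'M',o['moment'].round(3),'q',o['qpos'].round(2),'w',o['width'].round(1))
                                                                                                                                                                                                    ^^^^^^^^^^^^^^^^
AttributeError: 'float' object has no attribute 'round'
```

```bash
sed -i "s/o\['width'\].round(1)/o['width']/" held.py; python3 held.py
```

```text
tcp [586.  210.2 192.8] yaw_y -9.03 tilt z [-0.0031 -0.001  -1.    ] F [-0.24 -0.52 -2.82] M [-0.095  0.053 -0.038] q [0.33 0.45 1.66 0.   1.03 0.48] w 25.91826487748222
top 0.66 143 world med [583.5 197.5 186.2] tool min/max [[-20.9, -15.5, -34.2], [-7.5, 15.2, 11.1]]
top cup [(0.87, [582.4, 207.4, 84.1]), (0.65, [332.6, 190.2, 112.7])]
scene 0.8 319 world med [593.7 200.8 186.8] tool min/max [[-18.3, -13.1, -45.0], [9.3, 22.5, 36.9]]
scene cup [(0.88, [580.5, 214.8, 80.0]), (0.88, [328.3, 200.5, 110.8])]
wrist 0.6 6611 world med [586.3 218.2 225.1] tool min/max [[-9.1, -14.6, -46.5], [18.5, 12.3, 9.4]]
wrist cup [(0.83, [358.9, 193.0, 104.0]), (0.73, [589.5, 213.8, 81.1])]
```

Run:
```python
import cv2,numpy as np
a=cv2.imread('pics/h_scene.png')[80:280,330:530];b=cv2.imread('pics/h_wrist.png')[100:380,180:460];c=cv2.imread('pics/h_top.png')[140:230,160:250]
h=lambda x:cv2.resize(x,(266,266),interpolation=cv2.INTER_CUBIC)
cv2.imwrite('pics/comb.png',np.hstack([h(a),h(b),h(c)]))
```

```text
(no output)
```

View pics/comb.png

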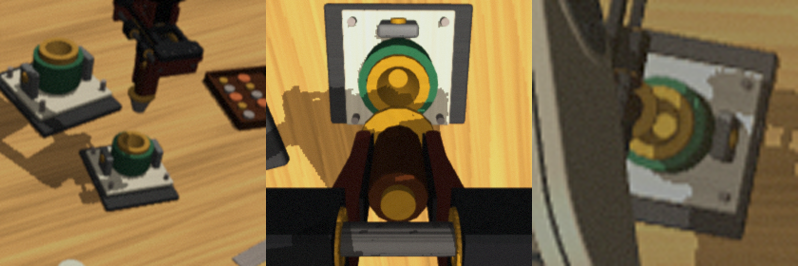

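The crops show the holder hanging upright in the fingers above the stand (cup mouth in the wrist crop just ahead of the collar). Now I measure the collar and cup in the same wrist cloud.

Run:
```python
from h import *
from scipy.optimize import least_squares
d=np.load('h_wrist.npz');Pt=d['Pt'];Z=d['W'][...,2];X,Y,D=Pt[...,0],Pt[...,1],Pt[...,2]
def outer(m,c0,rad,nm):
    m=m.astype(np.uint8);cs,_=cv2.findContours(m,cv2.RETR_EXTERNAL,cv2.CHAIN_APPROX_NONE);c=max(cs,key=len)[:,0]
    P=Pt[c[:,1],c[:,0]][:,:2];r=np.hypot(*(P-c0).T);P=P[abs(r-rad)<4]
    f=least_squares(lambda p:np.hypot(P[:,0]-p[0],P[:,1]-p[1])-rad+.5,c0,loss='soft_l1',f_scale=.5)
    print(nm,m.sum(),len(P),f.x.round(2),'rms',np.sqrt((f.fun**2).mean()).round(2))
near=np.hypot(X,Y)<50
h,e=np.histogram(D[near&(D<40)&(D>-10)],bins=np.arange(-10,41));print(dict(zip(e.tolist(),h.tolist())))
zc=8
outer((np.abs(D-zc)<3)&(np.hypot(X,Y)<25)&(np.abs(Y)<24)&(X>0),np.array([.7,-.5]),22,'collar')
m=near&(np.abs(Z-82.5)<2.5);outer(m,np.array([0.,0.]),27,'cup');print(np.median(Z[m]))
m=near&(np.abs(Z-75.4)<2.5);outer(m|(near&(Z>74)&(Z<85)),np.array([0.,0.]),35,'sleeve')
m=(np.abs(D+41.6)<1.3)&(np.hypot(X,Y)<16);print('cap',m.sum(),cv2.minEnclosingCircle(Pt[m][:,:2].astype(np.float32)))
```

```text
{-10: 82, -9: 74, -8: 93, -7: 96, -6: 82, -5: 79, -4: 66, -3: 78, -2: 78, -1: 67, 0: 60, 1: 45, 2: 32, 3: 38, 4: 38, 5: 31, 6: 54, 7: 482, 8: 684, 9: 150, 10: 52, 11: 30, 12: 10, 13: 0, 14: 0, 15: 0, 16: 0, 17: 0, 18: 0, 19: 0, 20: 0, 21: 0, 22: 0, 23: 0, 24: 0, 25: 0, 26: 0, 27: 0, 28: 0, 29: 0, 30: 0, 31: 0, 32: 0, 33: 0, 34: 0, 35: 0, 36: 0, 37: 0, 38: 0, 39: 0}
collar 1448 99 [-1.44 -1.04] rms 0.55
cup 1460 153 [ 0.68 -1.06] rms 0.48
81.12473095831558
sleeve 3536 192 [ 0.59 -1.12] rms 0.43
cap 1656 ((0.3954892158508301, -0.22813844680786133), 15.953680038452148)
```

Emit:
jog_arm --increments '[0,0,0,1.2,0,40,0,0,0,0,0,0,20,0,0,0,0,0,0,10,0,0,0,0,0,0,6,0,0,0,0,0,0,4,0,0,0,0,0,0,3,0,0,0,0,0,0,2,0,0,0,0,0,0,0,0]'

```text
t: 10.7
ee_pos: [587.2, 211.7, 109.8]
orientation: [2.391, 2.038, 0.0]
ft_force: [-0.1, -0.3, -2.5]
width: 25.5
grasp_force: 30.0
```

Emit:
jog_arm --increments '[0,0,0,0,0,2,0,0,0,0,0,0,2,0,0,0,0,0,0,1,0,0,0,0,0,0,0,0]'

```text
t: 11.2
ee_pos: [587.1, 211.7, 104.5]
orientation: [-2.391, -2.038, 0.0]
ft_force: [-0.1, -0.6, -2.7]
width: 25.3
grasp_force: 30.0
```

Emit:
jog_arm --increments '[0,0,0,0,0,1,0,0,0,0,0,0,1,0,0,0,0,0,0,0,0]'

```text
t: 11.58
ee_pos: [587.3, 212.0, 102.8]
orientation: [2.391, 2.038, 0.001]
ft_force: [0.2, 1.4, -3.0]
width: 25.6
grasp_force: 30.0
```

Emit:
jog_arm --increments '[0,0,0,0.4,0,1,0,0,0,0,0,0,0,0]'

```text
t: 11.82
ee_pos: [587.3, 212.3, 101.7]
orientation: [2.391, 2.038, 0.001]
ft_force: [1.3, 2.1, -1.9]
width: 25.9
grasp_force: 30.0
```

Emit:
jog_arm --increments '[0,0,0,0,0,0.5,0,0,0,0,0,0,0,0]'

```text
t: 12.08
ee_pos: [587.4, 212.3, 101.3]
orientation: [2.391, 2.038, 0.001]
ft_force: [0.2, 1.4, -1.3]
width: 25.7
grasp_force: 30.0
```

Emit:
jog_arm --increments '[0,0,0,0.6,0,0.5,0,0,0,0,0,0,0,0]'

```text
t: 12.32
ee_pos: [587.4, 212.6, 100.8]
orientation: [2.39, 2.038, -0.0]
ft_force: [-0.2, 0.9, 0.3]
width: 26.0
grasp_force: 30.0
```

Emit:
jog_arm --increments '[0,0,0,0,0,0.5,0,0,0,0,0,0,0,0]'

```text
t: 12.58
ee_pos: [587.4, 212.7, 100.6]
orientation: [2.391, 2.038, 0.0]
ft_force: [-1.8, 0.2, 5.2]
width: 25.5
grasp_force: 30.0
```

Emit:
jog_arm --increments '[0,0,0,0,-0.2,0.5,0,0,0,0,0,0,0.5,0,0,0,0,0,0,0.5,0,0,0,0,0,0,0.5,0]'

```text
t: 13.08
ee_pos: [587.4, 212.7, 98.5]
orientation: [2.39, 2.038, 0.001]
ft_force: [-1.2, -0.0, 4.8]
width: 26.1
grasp_force: 30.0
```

Emit:
jog_arm --increments '[0,0,0,0,0,0.5,0,0,0,0,0,0,0.5,0,0,0,0,0,0,0.5,0,0,0,0,0,0,0.5,0]'

```text
t: 13.58
ee_pos: [587.4, 212.7, 96.5]
orientation: [2.39, 2.038, 0.001]
ft_force: [-1.0, 0.7, 5.3]
width: 25.6
grasp_force: 30.0
```

Emit:
jog_arm --increments '[0,0,0,0,-0.1,0.5,0,0,0,0,0,0,0.5,0,0,0,0,0,0,0.4,0]'

```text
t: 13.95
ee_pos: [587.4, 212.7, 95.2]
orientation: [2.39, 2.038, 0.001]
ft_force: [-1.6, -0.3, 5.3]
width: 25.4
grasp_force: 30.0
```

Emit:
jog_arm --increments '[0,0,0,0,0,0.3,0,0,0,0,0,0,0.3,0]'

```text
t: 14.2
ee_pos: [587.3, 212.7, 94.4]
orientation: [2.39, 2.038, 0.001]
ft_force: [-1.0, -0.1, 5.3]
width: 25.9
grasp_force: 30.0
```

Emit:
jog_arm --increments '[0,0,0,0,0,0.3,0]'

```text
t: 14.32
ee_pos: [587.3, 212.7, 94.1]
orientation: [2.39, 2.038, 0.001]
ft_force: [-0.7, -0.1, 4.8]
width: 25.8
grasp_force: 30.0
```

Emit:
jog_arm --increments '[0,0,0,0,0,0.3,0]'

```text
t: 14.45
ee_pos: [587.3, 212.7, 93.8]
orientation: [2.39, 2.038, 0.001]
ft_force: [-0.7, -0.2, 5.1]
width: 25.9
grasp_force: 30.0
```

Emit:
jog_arm --increments '[0,0,0,0,0,0.3,0]'

```text
t: 14.58
ee_pos: [587.3, 212.7, 93.6]
orientation: [2.39, 2.038, 0.001]
ft_force: [-1.6, -0.2, 8.0]
width: 26.0
grasp_force: 30.0
```

Emit:
jog_arm --increments '[0,0,0,0,0,0,0]'

```text
t: 14.7
ee_pos: [587.3, 212.7, 93.6]
orientation: [2.39, 2.038, 0.001]
ft_force: [-0.1, 0.0, 5.5]
width: 25.6
grasp_force: 30.0
```

Emit:
jog_arm --increments '[0,0,0,0,0,0.1,0,0,0,0,0,0,0,0]'

```text
t: 14.95
ee_pos: [587.4, 212.7, 93.6]
orientation: [2.39, 2.038, 0.001]
ft_force: [-0.5, 0.1, 6.8]
width: 25.5
grasp_force: 30.0
```

Emit:
jog_arm --increments '[0,0,0,0,0,0.2,0,0,0,0,0,0,0,0]'

```text
t: 15.2
ee_pos: [587.4, 212.7, 93.6]
orientation: [2.39, 2.038, 0.001]
ft_force: [-0.9, 0.0, 8.9]
width: 25.6
grasp_force: 30.0
```

Emit:
jog_arm --increments '[0,0,0,0,0,0.2,0,0,0,0,0,0,0,0]'

```text
t: 15.45
ee_pos: [587.4, 212.7, 93.5]
orientation: [2.39, 2.038, 0.001]
ft_force: [-2.6, -0.8, 10.1]
width: 25.7
grasp_force: 30.0
```

Emit:
jog_arm --increments '[0,0,0,0,-0.1,0.2,0,0,0,0,0,0,0,0,0,0,0,0,0,0,0]'

```text
t: 15.82
ee_pos: [587.4, 212.8, 93.5]
orientation: [2.39, 2.038, 0.001]
ft_force: [-1.4, -1.5, 11.3]
width: 25.4
grasp_force: 30.0
```

Emit:
jog_arm --increments '[0,0,0,0,0,0,0,0,0,0,0,0,0,0]'

```text
t: 16.08
ee_pos: [587.4, 212.8, 93.5]
orientation: [2.39, 2.038, 0.001]
ft_force: [-1.6, -0.5, 11.5]
width: 25.3
grasp_force: 30.0
```

Emit:
jog_arm --increments '[0,0,0,0,0,0.15,0,0,0,0,0,0,0,0]'

```text
t: 16.32
ee_pos: [587.4, 212.8, 93.5]
orientation: [2.39, 2.038, 0.001]
ft_force: [-2.4, -2.2, 12.4]
width: 25.4
grasp_force: 30.0
```

Emit:
jog_arm --increments '[0,0,0,0,0,0,0,0,0,0,0,0,0,0,0,0,0,0,0,0,0]'

```text
t: 16.7
ee_pos: [587.4, 212.8, 93.5]
orientation: [2.39, 2.038, 0.001]
ft_force: [-2.3, -1.0, 12.2]
width: 25.8
grasp_force: 30.0
```

Emit:
jog_arm --increments '[0,0,0,0,0,0,0,0,0,0,0,0,0,0,0,0,0,0,0,0,0]'

```text
t: 17.08
ee_pos: [587.4, 212.8, 93.5]
orientation: [2.39, 2.038, 0.001]
ft_force: [-2.3, -1.0, 11.8]
width: 25.8
grasp_force: 30.0
```

Emit:
jog_arm --increments '[0,0,0,0,0,0.12,0,0,0,0,0,0,0,0,0,0,0,0,0,0,0]'

```text
t: 17.45
ee_pos: [587.4, 212.8, 93.5]
orientation: [2.39, 2.038, 0.001]
ft_force: [-3.0, -0.7, 13.0]
width: 25.9
grasp_force: 30.0
```

Emit:
jog_arm --increments '[0,0,0,0,0,0,0,0,0,0,0,0,0,0,0,0,0,0,0,0,0,0,0,0,0,0,0,0]'

```text
t: 17.95
ee_pos: [587.4, 212.8, 93.5]
orientation: [2.39, 2.038, 0.001]
ft_force: [-2.2, -0.7, 12.5]
width: 25.5
grasp_force: 30.0
```

Emit:
jog_arm --increments '[0,0,0,0,0,-0.6,0,0,0,0,0,0,-0.5,0,0,0,0,0,0,0,0]'

```text
t: 18.32
ee_pos: [587.3, 212.7, 93.6]
orientation: [2.39, 2.038, 0.001]
ft_force: [1.2, -0.3, 5.0]
width: 25.4
grasp_force: 30.0
```

Emit:
jog_arm --increments '[0,0,0,0,0,0,50,0,0,0,0,0,0,50,0,0,0,0,0,0,50,0,0,0,0,0,0,50]'

```text
t: 18.82
ee_pos: [586.8, 212.7, 93.2]
orientation: [-2.391, -2.038, 0.001]
ft_force: [-0.4, 0.4, -0.0]
width: 44.1
grasp_force: 0.0
```

```bash
cat > chk.py <<'E'
import sys
from h import *
o=get_obs();T=R.from_rotvec(o['orientation']).as_matrix();print(o['ee_pos'].round(1),o['ft_force'].round(1),round(o['width'],1))
im=get_image('wrist');W=cloud(im,o);Pt=(W-o['ee_pos'])@T;cv2.imwrite(f'pics/c_{sys.argv[1]}.png',im['pixels'])
a=np.radians(-9.2);ex=np.array([np.cos(a),np.sin(a)]);L=W[...,:2]-[586,211.5];X=L@ex;Y=L@[-ex[1],ex[0]];Z=W[...,2]
m=(np.hypot(X,Y)<45)&(Z>64)&(Z<145)
h,e=np.histogram(Z[m],bins=np.arange(64,146));print([(int(b),int(k)) for b,k in zip(e,h) if k>90])
hsv=cv2.cvtColor(im['pixels'],cv2.COLOR_BGR2HSV);g=(hsv[...,0]>45)&(hsv[...,0]<95)&(hsv[...,1]>90)
q=m&g&(Y>0)&(Z>70)
if q.sum()>30: 
    A=np.c_[X[q],Y[q],np.ones(q.sum())];s=np.linalg.lstsq(A,Z[q],rcond=None)[0];print('green rim',q.sum(),np.median(Z[q]),'slopes',s)
bm=(hsv[...,0]>10)&(hsv[...,0]<35)&(hsv[...,1]>110)&m
for lo,hi in [(70,95),(125,145)]:
    k=bm&(Z>lo)&(Z<hi)
    if k.sum()>20: print('brass',lo,k.sum(),np.median(Z[k]).round(1),np.median(X[k]).round(1),np.percentile(X[k],[2,98]).round(1))
k=m&(Z>95)&(Z<125)&(hsv[...,2]<110)&(abs(X)<32)&(Pt[...,1]>-18)&(Pt[...,1]<18)
print('grip tool y',[ (z,np.percentile(Pt[...,1][k&(abs(Z-z)<3)],[3,97]).round(1).tolist()) for z in (100,107,114,121) if (k&(abs(Z-z)<3)).sum()>20])
E
python3 chk.py open
```

```text
[586.8 212.7  93.2] [-0.4  0.4 -0. ] 44.1
[(64, 187), (65, 276), (66, 118), (74, 820), (75, 2511), (76, 965), (84, 501), (85, 1339), (86, 401), (96, 100), (97, 91), (98, 107), (100, 94), (101, 111), (102, 102), (103, 100), (104, 112), (105, 108), (106, 111), (107, 103), (108, 126), (109, 111), (110, 125), (111, 115), (112, 136), (113, 99), (114, 145), (115, 139), (116, 123), (117, 131), (118, 136), (119, 132), (120, 154), (121, 131), (122, 154), (123, 168), (124, 152), (125, 147), (126, 186), (127, 159), (128, 168), (129, 181), (130, 192), (131, 175), (132, 205), (133, 221), (134, 546), (135, 1052), (136, 400), (137, 196), (138, 312), (139, 767), (140, 298), (141, 141), (142, 144), (143, 158), (144, 136)]
green rim 2467 75.55280767368171 slopes [-2.41199240e-02 -4.35613295e-01  8.69431315e+01]
brass 70 4343 84.8 -0.2 [-23.9  23.5]
brass 125 2433 136.2 0.2 [-22.3  21.6]
grip tool y [(100, [-12.3, 11.1]), (107, [-12.2, 10.9]), (114, [-12.3, 11.2]), (121, [-12.2, 11.1])]
```

View pics/c_open.png

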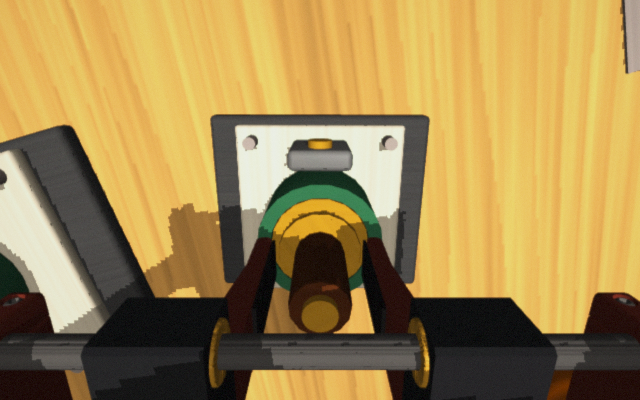

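Cup and rim are both at 75 mm (flush, home). The collar top at 85 puts the grip middle at 110, which is home with the head at +3. The holder stands upright between the open fingers at (320,270). Next, raise the tips to mid-grip and nudge away.

Emit:
jog_arm --increments '[0,0,0,0,0,-8,50,0,0,0,0,0,-8,50,0,0,0,0,3,0,50,0,0,0,0,3,0,50,0,0,0,0,2,0,50,0,0,0,0,1,0,50,0,0,0,0,1,0,50,0,0,0,0,1,0,50,0,0,0,0,1,0,50,0,0,0,0,1,0,50,0,0,0,0,0,0,50]'

```text
t: 20.25
ee_pos: [599.7, 210.7, 109.4]
orientation: [-2.391, -2.038, 0.0]
ft_force: [-0.9, -0.3, 1.2]
width: 43.8
grasp_force: 0.4
```

Emit:
jog_arm --increments '[0,0,0,0,1,0,50,0,0,0,0,1,0,50,0,0,0,0,1,0,50,0,0,0,0,0,0,50]'

```text
t: 20.75
ee_pos: [602.7, 210.2, 109.4]
orientation: [-2.391, -2.038, 0.0]
ft_force: [-1.6, -0.3, 2.4]
width: 43.7
grasp_force: 0.8
```

```bash
cat > tilt.py <<'E'
import sys
from h import *
o=get_obs();T=R.from_rotvec(o['orientation']).as_matrix();print(o['ee_pos'].round(1),o['ft_force'].round(1),round(o['width'],1))
im=get_image('wrist');W=cloud(im,o);cv2.imwrite(f'pics/t_{sys.argv[1]}.png',im['pixels'])
a=np.radians(-9.2);ex=np.array([np.cos(a),np.sin(a)]);L=W[...,:2]-[586.5,212];X=L@ex;Y=L@[-ex[1],ex[0]];Z=W[...,2]
hsv=cv2.cvtColor(im['pixels'],cv2.COLOR_BGR2HSV)
def plane(k,n):
    if k.sum()<60: print(n,'few',k.sum());return
    x,y,z=X[k],Y[k],Z[k];w=np.ones(len(x),bool)
    for _ in range(8):
        s=np.linalg.lstsq(np.c_[x,y,np.ones(len(x))][w],z[w],rcond=None)[0];r=z-np.c_[x,y,np.ones(len(x))]@s;w=abs(r)<1.2
    print(n,k.sum(),w.sum(),'lean',np.round(-np.arctan(s[0]),3),'yslope',s[1].round(3),'zc',s[2].round(1))
br=(hsv[...,0]>10)&(hsv[...,0]<35)&(hsv[...,1]>100)
r=np.hypot(X,Y)
plane(br&(Z>70)&(Z<97)&(r<35)&(Y>4),'collar+')
plane((Z>76)&(Z<95)&(r<32)&(Y>8),'disc')
k=br&(Z>128)&(Z<145)&(r<35)&(abs(X)<33);plane(k,'cap')
g=(hsv[...,0]>45)&(hsv[...,0]<95)&(hsv[...,1]>90)
plane(g&(Z>60)&(Z<92)&(Y>15)&(r>27)&(r<34.5),'rim')
E
python3 tilt.py a
```

```text
[602.7 210.2 109.4] [-1.6 -0.3  2.4] 43.7
collar+ 2705 497 lean 0.115 yslope -0.578 zc 89.3
disc 2384 644 lean -0.181 yslope -0.368 zc 89.1
cap 1814 707 lean -0.044 yslope -0.279 zc 137.1
rim 1695 1164 lean 0.115 yslope -0.014 zc 75.9
```

Emit:
jog_arm --increments '[0,0,0,0,1,0,50,0,0,0,0,1,0,50,0,0,0,0,1,0,50,0,0,0,0,0.2,0,50,0,0,0,0,0,0,50]'

```text
t: 21.42
ee_pos: [605.9, 209.8, 109.4]
orientation: [-2.391, -2.038, -0.0]
ft_force: [-2.4, 0.4, 2.4]
width: 43.5
grasp_force: 1.2
```

```bash
python3 tilt.py b
```

```text
[605.9 209.8 109.4] [-2.4  0.4  2.4] 43.5
collar+ 2710 500 lean 0.147 yslope -0.6 zc 89.9
disc 2528 713 lean -0.137 yslope -0.344 zc 88.2
cap 1808 699 lean -0.006 yslope -0.281 zc 136.8
rim 1567 624 lean 0.071 yslope 0.123 zc 71.0
```

Emit:
jog_arm --increments '[0,0,0,0,-1.5,0,50,0,0,0,0,-1.5,0,50,0,0,0,0,-2,0,50,0,0,0,0,-2,0,50,0,0,0,0,-2,0,50,0,0,0,0,-2,0,50,0,0,0,0,-2,0,50,0,0,0,0,-3,0,50,0,0,0,0,-3.3,0,50,0,0,0,0,0,0,50,0,0,0,0,0,0,50]'

```text
t: 22.85
ee_pos: [586.9, 212.8, 109.5]
orientation: [2.391, 2.038, 0.0]
ft_force: [0.4, 0.1, 0.5]
width: 44.2
grasp_force: 0.0
```

```bash
python3 - <<'E'
s=open('tilt.py').read()
s+='''
# robust: lean from rim/collar ridge fit with y slope fixed, scan of leans
def scan(k,n,h,R1,R2):
    best=None
    for th in np.arange(-.3,.301,.005):
        c,sn=np.cos(th),np.sin(th);u=X*c-(Z-HZ)*sn;w=X*sn+(Z-HZ)*c
        rr=np.hypot(u,Y);q=k&(rr>R1)&(rr<R2)&(abs(w-h)<1.2)
        v=q.sum()
        if best is None or v>best[0]: best=(v,th)
    print(n,best[0],round(best[1],3))
HZ=53.0
a_=(Z>55)&(Z<150)
scan(a_&(Y>6),'collar scan',85.2-HZ,14,22)
scan(a_&(Y>10),'rim scan',75.4-HZ,23,35)
'''
open('tilt.py','w').write(s)
E
python3 tilt.py c
```

```text
[586.9 212.8 109.5] [0.4 0.1 0.5] 44.2
collar+ 2734 513 lean -0.007 yslope -0.596 zc 89.4
disc 1799 569 lean 0.005 yslope -0.468 zc 90.7
cap 1937 649 lean 0.014 yslope -0.303 zc 137.7
rim 1785 1253 lean 0.001 yslope -0.01 zc 75.8
collar scan 892 0.0
rim scan 2043 0.005
```

Emit:
jog_arm --increments '[0,0,0,0,-3,0,50,0,0,0,0,-3,0,50,0,0,0,0,-2,0,50,0,0,0,0,-1,0,50,0,0,0,0,-1,0,50,0,0,0,0,-1,0,50,0,0,0,0,-1,0,50,0,0,0,0,-1,0,50,0,0,0,0,-1,0,50,0,0,0,0,-1,0,50,0,0,0,0,0,0,50]'

```text
t: 24.28
ee_pos: [572.1, 215.2, 109.5]
orientation: [2.39, 2.038, 0.001]
ft_force: [1.5, -1.3, 2.3]
width: 44.1
grasp_force: 0.7
```

```bash
python3 tilt.py d | tail -2
```

```text
collar scan 879 -0.11
rim scan 2005 -0.11
```

Emit:
jog_arm --increments '[0,0,0,0,-1,0,50,0,0,0,0,-1,0,50,0,0,0,0,-1,0,50,0,0,0,0,-0.6,0,50,0,0,0,0,0,0,50]'

```text
t: 24.95
ee_pos: [568.6, 215.8, 109.5]
orientation: [2.391, 2.038, 0.001]
ft_force: [1.8, -1.1, 1.6]
width: 43.8
grasp_force: 1.2
```

```bash
python3 tilt.py e | tail -2
```

```text
collar scan 853 -0.18
rim scan 2016 -0.17
```

Emit:
jog_arm --increments '[0,0,0,0,1.5,0,50,0,0,0,0,1.5,0,50,0,0,0,0,2,0,50,0,0,0,0,2,0,50,0,0,0,0,2,0,50,0,0,0,0,2,0,50,0,0,0,0,2,0,50,0,0,0,0,3,0,50,0,0,0,0,2.6,0,50,0,0,0,0,0,0,50,0,0,0,0,0,0,50]'

```text
t: 26.38
ee_pos: [586.8, 212.8, 109.4]
orientation: [-2.391, -2.038, 0.0]
ft_force: [0.3, 0.9, 0.7]
width: 44.3
grasp_force: 0.0
```

```bash
python3 tilt.py f; python3 chk.py f | sed -n 1,5p
```

```text
[586.8 212.8 109.4] [0.3 0.9 0.7] 44.3
collar+ 2732 481 lean -0.009 yslope -0.587 zc 89.4
disc 1818 582 lean 0.017 yslope -0.498 zc 91.4
cap 1912 719 lean 0.048 yslope -0.312 zc 137.9
rim 1789 1254 lean -0.001 yslope -0.002 zc 75.6
collar scan 871 -0.01
rim scan 2038 0.005
[586.7 212.8 109.4] [-0.3  0.5 -0.3] 43.6
[(64, 166), (65, 232), (66, 95), (73, 91), (74, 864), (75, 2496), (76, 915), (84, 427), (85, 1147), (86, 356), (112, 96), (113, 105), (115, 97), (116, 94), (117, 103), (118, 110), (119, 98), (120, 103), (121, 113), (122, 115), (123, 105), (124, 122), (125, 116), (126, 113), (127, 130), (128, 121), (129, 113), (130, 137), (131, 138), (132, 133), (133, 165), (134, 467), (135, 829), (136, 320), (137, 136), (138, 255), (139, 566), (140, 242), (141, 98), (143, 99), (144, 105)]
green rim 2264 75.49234835415767 slopes [-2.44814887e-02 -3.21216855e-01  8.38820231e+01]
brass 70 3838 84.7 0.3 [-24.8  24.8]
brass 125 2001 136.2 -0.2 [-22.3  21.5]
```

It leaned about +0.17 away, then -0.17 towards, and is level again with the seat still at 85. Withdraw straight up.

Emit:
jog_arm --increments '[0,0,0,0,0,-5,50,0,0,0,0,0,-15,50,0,0,0,0,0,-30,50,0,0,0,0,0,-50,50,0,0,0,0,0,-40,50,0,0,0,-40,0,0,50,0,0,0,0,0,0,50,0,0,0,0,0,0,50]'

```text
t: 27.48
ee_pos: [580.6, 173.5, 250.1]
orientation: [2.391, 2.037, 0.001]
ft_force: [-0.0, -0.1, 1.0]
width: 44.1
grasp_force: 0.0
```

```bash
python3 tilt.py g; python3 chk.py g|sed -n 2p
```

```text
[580.6 173.5 250.1] [-0.  -0.1  1. ] 44.1
collar+ 956 202 lean -0.025 yslope -0.573 zc 89.0
disc 634 192 lean -0.018 yslope -0.534 zc 91.4
cap 612 291 lean 0.001 yslope -0.002 zc 135.3
rim 506 457 lean 0.004 yslope 0.002 zc 75.5
collar scan 349 0.01
rim scan 795 -0.005
[(64, 112), (65, 146), (74, 515), (75, 1198), (76, 587), (84, 219), (85, 388), (86, 166), (134, 157), (135, 257), (139, 128)]
```

View pics/t_g.png

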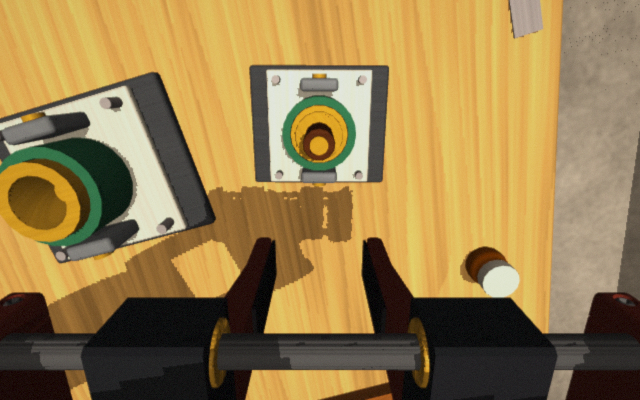

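The holder stands level and seated in the small stand at (319,135), with cap at 135, collar at 85 and rim at 75. The gripper is clear and the jar at (490,272) is undisturbed.

```bash
python3 -c "
from workcell import job
print(job.close_job())"
```

```text
the job is handed in; nothing more can be done
None
```

The job is handed in: the holder was pressed home at about 15 N, leaned about 10° away and then about 10° towards the robot, and left level, seated and untouched. By camera the cup is flush with the rim. The away lean is partly worked out from arm travel; no verdict came back when I handed in.

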